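Free the ball lodged in a bottle's baffled neck, then weight the bottle for the bath

TASK

A red ball has lodged on the baffles in the narrow neck of the clear sample bottle: pick the bottle up and rock it side to side, without turning it over, until the ball drops to the bottom. Then stand the bottle upright in the round steel tray, let go of it, and slide the yellow weight ring over its neck so that it lies flat on the bottle's shoulder. Leave everything else where it stands.

Things in the scene. Friction and masses are not known exactly. Their poses are not given: they have to be found in the camera images.
- bottle_center (a point): centre of the loose clear sample bottle, 142 mm tall, about 0.28 kg, at half height (71 mm over its underside) on its axis; z points to the mouth. Round body 68 mm across up to a flat shoulder 80 mm over the underside, above it an open round neck. A blue band marks its foot. Its yaw varies over the full turn
- bottle_neck (a point): point on the bottle's axis in its neck, 118 mm over the underside, the place to grip; axes as bottle_center. Neck 43 mm outside, 38 mm inside, from the shoulder at 80 mm to the mouth at 142 mm
- bottle_baffles (a point): point on the neck's axis midway (102 mm up) between its two blue half-moon inner baffles; axes as bottle_center. Each falls 20 degrees to its wall: upper on the -x side (the ball lies on it), lower on the +x side. Lean the mouth towards +x by 35 to 40 degrees and the ball rolls to the lower one; lean it then as far towards -x and it drops into the body. Tilt slowly, about 1 s a lean
- ball_center (a point): centre of the red ball, 18 mm across, 20 g, inside the bottle. Free at the bottom it lies with its centre 14 mm over the bottle's underside
- weight_ring_center (a point): centre of the yellow weight ring, 64 mm outside, 49 mm hole, 24 mm high, 0.2 kg, loose, lying flat (z is the ring's axis, this point 12 mm over its underside). On the bottle's shoulder this point is 92 mm over the bottle's underside
- tray_floor (a point): centre of the flat inside floor of the round steel tray, fixed to the worktop, floor 4 mm above the worktop; inside 118 mm across at the floor, lip 12 mm high and 134 mm across outside
- small_jar: glass preserving jar with orange seal, 71 mm across, 129 mm tall, origin at the centre of its underside; bystander that may stand between the task's things
- tall_jar: tall glass preserving jar, 84 mm across, 209 mm tall, at the back, origin at the centre of its underside; bystander
- wash: wash bottle with red cap, 66x111 mm, 195 mm tall with its bent spout, body centred 24 mm to -y of its origin in its own frame; at the back, origin on the worktop; bystander
- cup: small steel cup, 66 mm across, 60 mm tall, origin at the centre of its underside; bystander
Mind the look-alikes: they are no part of the job. There is more than one size of the part that bears weight_ring_center; the job needs the larger.

How it is judged:
By the outcome, as a careful person would: the job done as asked, in the order asked, and still so for the second after the job is handed in, with the robot touching nothing.
It also fails if it takes over 67 s, if anything falls off the work surface, if the arm or the gripper's body presses on something with over 40 N, if the wrist force passes 120 N, or if a joint passes its speed limit or range.

ROBOT

A 6-joint arm with a two-finger parallel gripper is mounted at the origin on a cart in front of the work surface, level with it; the furniture and walls round the work are solid. World frame = base frame: x ahead of the robot, y to its left, z up, the work surface at z = 0. Lengths are in mm, angles in rad, forces in N, time in s.
With the tool pointing down it reaches from about 350 to 775 mm from the base axis. Payload 7.3 kg.
Tool frame: the origin (TCP) lies on the front face of the gripper's body, between the roots of the fingers; the fingertips stand 66 mm ahead of it and the grasp point (between the pads) lies 47 mm ahead of it (bot.tip_extent is the distance from the TCP to the fingertips, in mm); z points along the fingers, y is the line along which they close (so a half turn about z gives the same grasp; the last joint's range is limited). The gripper opens to 92 mm and grips with 3 to 60 N. Pads are 19 mm wide; open, the fingers measure 130 mm over their backs; the gripper's body (75 mm by 190 mm) begins 47 mm behind the grasp point.
Start: joints at [1.014, 0.342, 1.524, -0, 1.275, -0.146], TCP at [209.64, 481.342, 292.241] pointing down, gripper open.
Joint ranges: [-2.53, 2.53], [-0.77, 2.02], [0.04, 2.7], [-1, 4.14], [0.28, 2.66], [-3.11, 3.11]. Speed limits (rad/s): [2.57, 2.57, 3.14, 3.14, 3.14, 3.14].

INTERFACE

Orientations are given as [roll, pitch, yaw] about the fixed x, y, z axes, in that order (R = Rz(yaw) Ry(pitch) Rx(roll)).
In Python, from plant import readout, viewer, order, bot gives the robot as it stands.
- The arm moves only by the shell command python3 -m creep 'ROWS'. ROWS is text: rows parted by semicolons, each of 7 numbers parted by spaces: the shift along the world's x, y, z in m, then the turn, a rotation vector about the world's x, y, z in rad, then the opening in per cent of the stroke, from 0 (shut) to 100 (fully open). A call has 1 to 8 rows; each row shifts and turns the commanded pose from where the row before left it; what a row does not reach is not made up. A row lasts 1/12 s, in which the tool goes at most 41.7 mm and 7.16 degrees, less where a joint would pass 70% of its speed; a pose out of reach is approached as far as the arm can. A call is refused whole if a number of a shift passes 0.0417 or a number of a turn 0.125, either way. A call with a gripper value outside its range is refused whole. The fingers move at their own pace and stop on an object; the grip force is fixed at half the most. Time passes only in rows, so rows that do not move let the fingers close. It gives the time, the measured TCP pose, the force, the opening and the grip force at its end, in the units of the state.
- readout.get_obs(): the state, without advancing time (a new reading comes with each control period).
- viewer.capture(name): name is "scene" or "top" or "wrist"; returns the picture (420x560x3 uint8, red, green, blue); there is no depth.
- viewer.camera_info(name): a dict with "fx", "fy", "cx", "cy" (pixels), "origin" and "rotation" of the camera in the world. Camera axes: x right, y up, looking along -z (the intrinsics and any distortion apply to the point x, -y, -z); pixel columns grow to the right and rows downward; lengths in mm; the calibration is good to about 2 mm. A picture is of the moment at which its call begins: read the wrist's pose just before it. camera_info takes no time and is no camera call; for the wrist camera it gives the pose at the moment of the call.
- order.close_job(): hands the job in; it is judged then, once.
The state is a dict: "time": time; "joint_positions": joint angles; "dq": joint speeds; "tau": joint torques, N m; "tool_pos": TCP position; "tcp_rot": TCP orientation; "contact_force": force on the tool from outside, world axes, zero at the start; "moment": the same for the moment, N m; "grip_width": finger opening in mm; "finger_force": force on a finger pad.
Only numpy, scipy, OpenCV 4.12 (cv2) and the standard library are available. Lean on these libraries where they do the work, as an engineer would, in place of code of your own. Each camera call takes 0.05 s, during which the arm holds its last target. There are 200 camera calls.

## Working session

There is one attempt and no reset: what is moved stays moved. The work goes in short steps, Python scripts to look and compute and a shell command to move; the robot and the scene stay as the last step left them, time stands still between calls to the robot, and variables do not carry over. Pictures are saved under pics/ and viewed, at most 14 in all, crops included, and the job is handed in when it is done.

```bash
mkdir -p pics; ls; python3 - <<'E'
from plant import readout, viewer, order, bot
import cv2
for n in ("scene","top"):
    im=viewer.capture(n); cv2.imwrite(f"pics/{n}0.png",im[:,:,::-1]); 
    i=viewer.camera_info(n); print(n,i)
print(readout.get_obs())
E
```

```text
pics
scene {'fx': 484.4396426143464, 'fy': 484.4396426143464, 'cx': 273.8818127944067, 'cy': 213.34839606431413, 'origin': array([-109.17748751, -411.98036304,  715.94233055]), 'rotation': array([ 0.87290681, -0.01027777, -1.10296802])}
top {'fx': 450.5581734307231, 'fy': 450.5581734307231, 'cx': 271.7141942187259, 'cy': 206.05265383347734, 'origin': array([ 323.30608176, -124.29288565, 1159.3174178 ]), 'rotation': array([ 0.19787885,  0.01537161, -1.58881459])}
{'time': 0.1, 'joint_positions': array([ 1.01395831e+00,  3.42632506e-01,  1.52487487e+00,  1.14490657e-05,
        1.27539121e+00, -1.45986596e-01]), 'dq': array([ 1.48443259e-03, -1.73850325e-03, -3.31213428e-03,  1.19685941e-03,
       -8.29995156e-05, -8.42531213e-04]), 'tau': array([ 7.83170217e-04, -4.32006848e+01, -2.44694746e+01,  7.17415893e-02,
        5.27692284e-02, -4.51823053e-05]), 'tool_pos': array([209.51472879, 481.10505715, 291.64133471]), 'tcp_rot': array([-3.14030221e+00, -2.00803886e-04,  2.73073777e+00]), 'contact_force': array([-0.08748336, -0.45944537, -0.1530952 ]), 'moment': array([ 0.01698474, -0.00146215, -0.0361067 ]), 'finger_force': 0.0, 'grip_width': 91.73586538244253}
```

View pics/scene0.png

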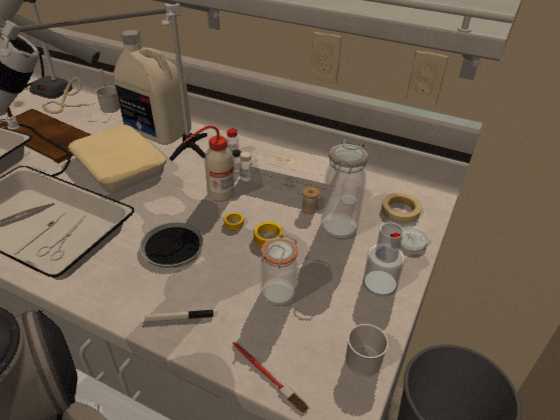

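View pics/top0.png

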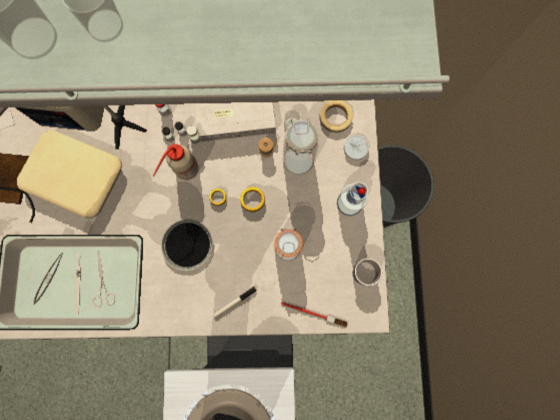

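The scene view shows the bottle at about (383,270) with the ball at (396,236), the larger ring at (268,234), the tray at (172,245) and the small jar at (279,270). In the top view, the ball is at (361,191), the bottle foot at (350,200), the ring at (252,199), the tray at (187,245) and the jar at (289,243).

```bash
cat > h.py <<'E'
import numpy as np, cv2
from scipy.spatial.transform import Rotation as R
from plant import readout, viewer, order, bot
def ray(info,u,v):
    d=np.array([(u-info['cx'])/info['fx'],-(v-info['cy'])/info['fy'],-1.])
    d=R.from_euler('xyz',info['rotation']).apply(d); return np.array(info['origin'],float),d/np.linalg.norm(d)
def onplane(info,u,v,z):
    o,d=ray(info,u,v); return o+d*(z-o[2])/d[2]
def proj(info,p):
    q=R.from_euler('xyz',info['rotation']).inv().apply(np.asarray(p,float)-info['origin'])
    return info['cx']+info['fx']*q[0]/-q[2], info['cy']+info['fy']*q[1]/q[2]
def tri(rays):
    A=np.zeros((3,3));b=np.zeros(3)
    for o,d in rays: P=np.eye(3)-np.outer(d,d);A+=P;b+=P@o
    p=np.linalg.solve(A,b); return p,[float(np.linalg.norm((np.eye(3)-np.outer(d,d))@(p-o))) for o,d in rays]
def blobs(im,lo,hi,amin=15,roi=None):
    hsv=cv2.cvtColor(im,cv2.COLOR_RGB2HSV); m=cv2.inRange(hsv,np.array(lo),np.array(hi))
    if roi: k=np.zeros_like(m);k[roi[1]:roi[3],roi[0]:roi[2]]=1;m=m*k
    cs,_=cv2.findContours(m,cv2.RETR_EXTERNAL,cv2.CHAIN_APPROX_NONE)
    return [c for c in sorted(cs,key=cv2.contourArea,reverse=True) if cv2.contourArea(c)>=amin]
E
python3 - <<'E'
from h import *
S=cv2.imread('pics/scene0.png')[:,:,::-1].copy();T=cv2.imread('pics/top0.png')[:,:,::-1].copy()
si,ti=viewer.camera_info('scene'),viewer.camera_info('top')
def show(n,im,lo,hi,roi):
    for c in blobs(im,lo,hi,8,roi)[:4]:
        m=cv2.moments(c);print(n,[round(m['m10']/m['m00'],1),round(m['m01']/m['m00'],1)],cv2.contourArea(c),cv2.boundingRect(c), [np.round(x,1).tolist() for x in cv2.fitEllipse(c)[:2]] if len(c)>5 else'')
show('ballS',S,(0,130,80),(8,255,255),(370,215,415,260)); show('ballT',T,(0,130,60),(8,255,255),(335,170,385,220))
show('ringS',S,(18,140,60),(32,255,255),(215,200,300,260)); show('ringT',T,(18,140,60),(32,255,255),(200,180,280,220))
show('trayS',S,(0,0,0),(180,255,60),(130,210,215,280)); show('trayT',T,(0,0,0),(180,255,60),(150,210,225,280))
show('blueS',S,(100,50,40),(130,255,255),(350,215,415,310)); show('blueT',T,(100,50,40),(130,255,255),(325,170,385,225))
print('ball tri',tri([ray(si,396,236.5),ray(ti,361,191)]))
cv2.imwrite('pics/crop0.png',np.hstack([cv2.resize(S[210:310,340:440],(400,400),interpolation=2),cv2.resize(T[160:260,310:410],(400,400),interpolation=2)])[:,:,::-1])
E
```

```text
ballS [395.7, 234.8] 18.0 (392, 233, 8, 5) [[395.6, 234.9], [4.0, 6.6]]
ballT [361.9, 190.5] 21.0 (359, 188, 7, 6) [[361.9, 190.5], [5.1, 6.0]]
ringS [265.8, 231.2] 339.5 (254, 222, 29, 25) [[266.5, 232.2], [20.3, 29.4]]
ringS [233.5, 220.8] 258.0 (224, 212, 20, 18) [[233.5, 220.8], [17.3, 19.2]]
ringT [252.1, 198.9] 445.0 (240, 187, 25, 25) [[252.1, 199.0], [23.7, 24.0]]
ringT [217.3, 196.7] 202.0 (209, 189, 17, 17) [[217.3, 196.7], [16.1, 16.1]]
trayS [172.0, 245.4] 1549.0 (145, 227, 56, 38) [[172.0, 245.4], [35.7, 55.2]]
trayT [187.0, 244.1] 1459.0 (166, 223, 44, 44) [[187.1, 244.2], [42.4, 43.8]]
ball tri (array([ 562.59049493, -323.42037329,  127.42320348]), [1.3596852137065707, 1.3596852137066453])
```

View pics/crop0.png

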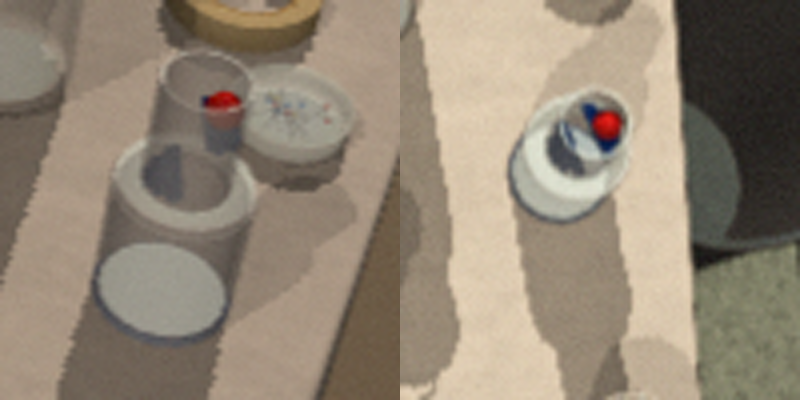

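The crop shows the ball in the neck at scene (396,236) and top (361.7,191), on the right-hand side. The mouth centre is at about scene (391.5,230.5) and top (358.8,191.2); the foot is at scene (380.3,282.5) and top (349.3,203).

```bash
python3 - <<'E'
from h import *
si,ti=viewer.camera_info('scene'),viewer.camera_info('top')
for n,a,b in [('mouth',(391.5,230.5),(358.8,191.2)),('foot',(380.3,282.5),(349.3,203)),('ball',(395.8,235.8),(361.8,191)),('ring',(267,233.5),(252.1,199)),('tray',(172,245.4),(187.1,244.2)),('jartop',(280,250),(289.5,243)),('cup',(367,338),(367.5,271)),('walljar',(347,158),(301,135))]:
    p,r=tri([ray(si,*a),ray(ti,*b)]);print(n,p.round(1),np.round(r[0],1),'r',round(float(np.hypot(*p[:2]))))
print(onplane(ti,358.8,191.2,142),onplane(ti,349.3,203,2),onplane(ti,252.1,199,24),onplane(ti,187.1,244.2,8))
E
python3 -m creep '0.0417 -0.03 0 0 0 -0.12 100;0.0417 -0.03 0 0 0 -0.12 100;0.0417 -0.03 0 0 0 -0.12 100;0.0417 -0.03 0 0 0 -0.12 100;0.03 -0.0417 0 0 0 -0.12 100;0.03 -0.0417 0 0 0 -0.12 100;0.02 -0.0417 0 0 0 -0.12 100;0 -0.0417 0 0 0 -0.12 100'
```

```text
mouth [ 558.6 -314.8  141.6] 0.5 r 641
foot [ 559.7 -314.7    3.4] 1.2 r 642
ball [ 561.5 -323.8  130.3] 0.4 r 648
ring [572.3 -59.8  16.3] 0.5 r 575
tray [459.9 109.6   1.8] 0.2 r 473
jartop [ 443.9 -151.6  119.5] 0.1 r 469
cup [ 379.7 -339.7   62.1] 0.8 r 509
walljar [ 683.3 -182.   181.4] 0.8 r 707
[ 558.31407504 -314.23172834  142.        ] [ 559.52298577 -313.81972404    2.        ] [570.86832453 -60.6770708   24.        ] [459.05664766 108.51710077   8.        ]
time: 0.77
tool_pos: [414.2, 235.4, 291.7]
tcp_rot: [3.14, 0.0, 1.764]
contact_force: [0.8, -0.6, -1.1]
grip_width: 91.5
finger_force: 0.0
```

```bash
python3 -m creep '0.010 -0.039 0 0 0 -0.104 100;0.010 -0.039 0 0 0 -0.104 100;0.010 -0.039 0 0 0 -0.104 100;0.010 -0.039 0 0 0 -0.104 100;0.010 -0.039 0 0 0 -0.104 100;0.010 -0.039 0 0 0 -0.104 100;0.010 -0.039 0 0 0 -0.104 100'; python3 -m creep '0.010 -0.039 0 0 0 -0.104 100;0.010 -0.039 0 0 0 -0.104 100;0.010 -0.039 0 0 0 -0.104 100;0.010 -0.039 0 0 0 -0.104 100;0.010 -0.039 0 0 0 -0.104 100;0.010 -0.039 0 0 0 -0.104 100;0.010 -0.039 0 0 0 -0.104 100;0 0 0 0 0 0 100'
python3 - <<'E'
from h import *
i=viewer.camera_info('wrist');im=viewer.capture('wrist');cv2.imwrite('pics/w1.png',im[:,:,::-1])
import json;print(i,readout.get_obs()['joint_positions'].round(2))
np.save('w1.npy',i,allow_pickle=True)
print(proj(i,[559,-314.5,142]),proj(i,[559,-314.5,0]))
E
```

```text
time: 1.35
tool_pos: [481.5, -37.9, 292.1]
tcp_rot: [-3.141, 0.0, 1.037]
contact_force: [1.2, 1.3, -0.0]
grip_width: 91.4
finger_force: 0.0
time: 2.02
tool_pos: [551.6, -315.6, 290.2]
tcp_rot: [3.14, 0.002, 0.304]
contact_force: [-1.5, -0.0, 0.3]
grip_width: 91.5
finger_force: 0.0
{'fx': 338.9321045365435, 'fy': 338.9321045365435, 'cx': 275.15556612682553, 'cy': 204.70022505450237, 'origin': array([ 629.10350676, -289.84850948,  382.96092354]), 'rotation': array([-0.30710339, -0.00148331, -1.26738194])} [-0.64  0.55  1.2  -0.    1.4   0.63]
(np.float64(278.14306039760567), np.float64(201.94285513052762)) (np.float64(276.91527112858876), np.float64(165.3596330594191))
```

View pics/w1.png

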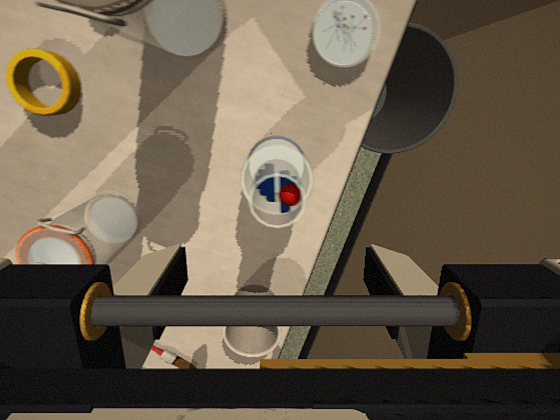

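Wrist view: mouth centre at (277,201), as predicted (278,202); ball at (290,195), on the right of the axis; yellow ring at (43,81).

```bash
python3 - <<'E'
from h import *
i=np.load('w1.npy',allow_pickle=True).item(); ti=viewer.camera_info('top'); si=viewer.camera_info('scene')
im=cv2.imread('pics/w1.png')[:,:,::-1].copy()
c=blobs(im,(0,130,60),(8,255,255),8,(240,140,330,235))[0];b,_=cv2.minEnclosingCircle(c);print('ball px',b,cv2.contourArea(c))
p,r=tri([ray(i,*b),ray(ti,361.8,191),ray(si,395.8,235.8)]);print(p.round(1),np.round(r,1))
ax=np.array([559,-314.3]);print('x_b dir deg',np.degrees(np.arctan2(*(ax-p[:2])[::-1])), np.hypot(*(ax-p[:2])))
c=blobs(im,(18,140,60),(32,255,255),100,(0,30,100,130))[0];e=cv2.fitEllipse(c);print(e)
print('ring',tri([ray(i,*e[0]),ray(ti,252.1,199)]),onplane(i,277,201,142))
cv2.imwrite('pics/c1.png',cv2.resize(im[125:245,215:335],(600,600),interpolation=2)[:,:,::-1])
E
```

```text
ball px (289.5604553222656, 194.58372497558594) 309.5
[ 562.8 -323.5  128.6] [1.1 1.1 0.8]
x_b dir deg 112.64273617041796 9.933758604628707
((42.39607238769531, 81.35901641845703), (62.35620880126953, 77.03739929199219), 119.01200866699219)
ring (array([572.91315782, -60.03864588,  16.01766006]), [0.3513521261564257, 0.3513521261566189]) [ 559.44574527 -313.46811584  142.        ]
```

View pics/c1.png

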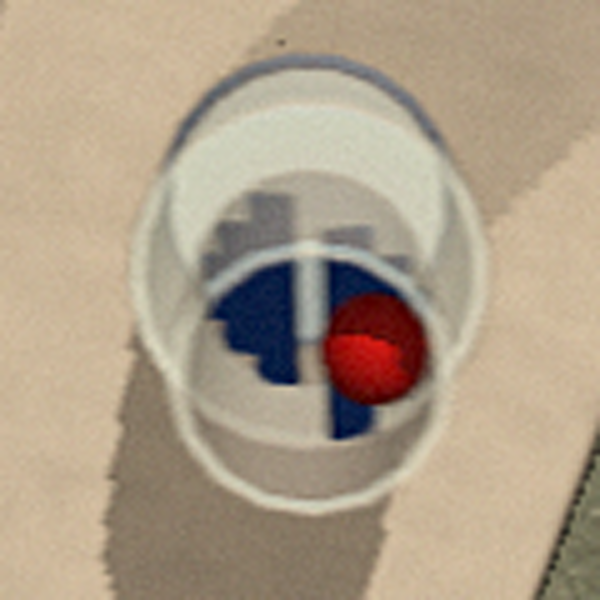

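Bottle x lies along the tool's closing line (the baffle edges run vertically in the image), so the yaw stays as it is. Descend and grip.

```bash
python3 -m creep '0.0075 0.0015 0 0 0 0 100;0 0 -0.025 0 0 0 100;0 0 -0.03 0 0 0 100;0 0 -0.03 0 0 0 100;0 0 -0.025 0 0 0 100;0 0 -0.013 0 0 0 100;0 0 0 0 0 0 100;0 0 0 0 0 0 0'
python3 -m creep '0 0 0 0 0 0 0;0 0 0 0 0 0 0;0 0 0 0 0 0 0;0 0 0 0 0 0 0;0 0 0 0 0 0 0;0 0 0 0 0 0 0'
```

```text
time: 2.73
tool_pos: [559.5, -305.9, 169.2]
tcp_rot: [-3.141, 0.001, 0.317]
contact_force: [0.1, -0.9, 0.9]
grip_width: 88.2
finger_force: 0.0
time: 3.23
tool_pos: [559.4, -307.8, 169.8]
tcp_rot: [3.14, -0.001, 0.315]
contact_force: [-0.6, -1.5, 1.3]
grip_width: 49.9
finger_force: 0.6
```

```bash
python3 -m creep '0 -0.003 0 0 0 0 0;0 -0.003 0 0 0 0 0;0 0 0 0 0 0 0;0 0 0 0 0 0 0;0 0 0 0 0 0 0'
```

```text
time: 3.65
tool_pos: [559.2, -313.3, 169.4]
tcp_rot: [3.142, -0.0, 0.315]
contact_force: [0.9, 2.5, 3.3]
grip_width: 41.7
finger_force: 30.0
```

```bash
python3 -m creep '0 0 0.01 0 0 0 0;0 0 0.025 0 0 0 0;0 0 0.03 0 0 0 0;0 0 0.03 0 0 0 0;0 0 0.03 0 0 0 0;0 0 0.03 0 0 0 0;0 0 0.015 0 0 0 0'
python3 -m creep '-0.003 0.010 0 0 0 0.05 0;-0.005 0.015 0 0 0 0.088 0;-0.006 0.020 0 0 0 0.088 0;-0.006 0.020 0 0 0 0.088 0;-0.006 0.020 0 0 0 0.088 0;-0.006 0.020 0 0 0 0.088 0;-0.006 0.020 0 0 0 0.088 0;-0.006 0.020 0 0 0 0.088 0'
python3 -m creep '-0.006 0.020 0 0 0 0.088 0;-0.006 0.020 0 0 0 0.088 0;-0.006 0.020 0 0 0 0.088 0;-0.006 0.020 0 0 0 0.088 0;-0.006 0.020 0 0 0 0.088 0;-0.006 0.020 0 0 0 0.088 0;-0.006 0.015 0 0 0 0.088 0;-0.003 0.01 0 0 0 0.04 0'
python3 - <<'E'
from h import *
o=readout.get_obs();print(o['joint_positions'].round(2),o['tool_pos'],o['tcp_rot'],o['finger_force'])
i=viewer.camera_info('wrist');im=viewer.capture('wrist');cv2.imwrite('pics/w2.png',im[:,:,::-1])
E
```

```text
time: 4.23
tool_pos: [559.3, -313.9, 343.6]
tcp_rot: [3.137, -0.002, 0.315]
contact_force: [-0.2, -0.7, -2.9]
grip_width: 42.0
finger_force: 30.0
time: 4.9
tool_pos: [514.3, -167.6, 339.1]
tcp_rot: [-3.141, 0.001, 0.985]
contact_force: [-0.0, -0.0, -2.5]
grip_width: 42.0
finger_force: 30.0
time: 5.57
tool_pos: [469.1, -22.2, 339.4]
tcp_rot: [-3.141, 0.0, 1.642]
contact_force: [0.2, -0.3, -1.8]
grip_width: 41.8
finger_force: 30.0
[-0.21  0.2   1.58 -0.    1.36 -0.28] [469.11584746 -22.1931544  339.36815852] [-3.14079218e+00  1.58558305e-04  1.64175122e+00] 29.970215110352
```

View pics/w2.png

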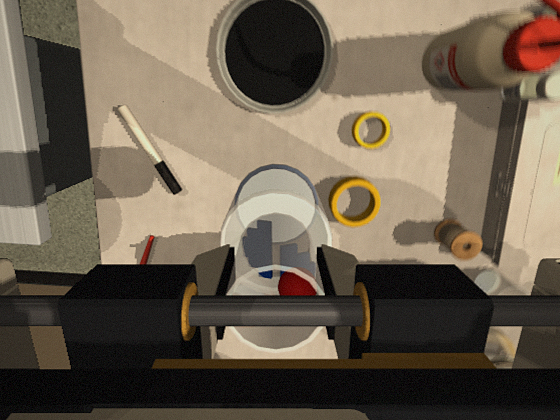

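Bottle held, ball still on the upper baffle at pixel (295,285), on the +x world side. Lean the mouth towards −x world first.

```bash
cat > ball.py <<'E'
from h import *
import sys
im=viewer.capture('wrist');cv2.imwrite(f'pics/{sys.argv[1]}.png',im[:,:,::-1])
for c in blobs(im,(0,130,50),(8,255,255),15,(200,150,350,360))[:3]: print('ball',cv2.boundingRect(c),cv2.contourArea(c))
o=readout.get_obs();print(o['joint_positions'].round(2),o['tcp_rot'].round(2))
E
python3 -m creep '0 0 0 0.004 -0.055 0 0;0 0 0 0.004 -0.055 0 0;0 0 0 0.004 -0.055 0 0;0 0 0 0.004 -0.055 0 0;0 0 0 0.004 -0.055 0 0;0 0 0 0.004 -0.055 0 0'
python3 -m creep '0 0 0 0.004 -0.055 0 0;0 0 0 0.004 -0.055 0 0;0 0 0 0.004 -0.055 0 0;0 0 0 0.004 -0.055 0 0;0 0 0 0.004 -0.055 0 0;0 0 0 0.004 -0.055 0 0;0 0 0 0 0 0 0;0 0 0 0 0 0 0'
python3 ball.py w3
python3 -m creep '0 0 0 0 0 0 0;0 0 0 0 0 0 0;0 0 0 0 0 0 0;0 0 0 0 0 0 0'
python3 ball.py w4
```

```text
time: 6.12
tool_pos: [470.1, -24.2, 339.3]
tcp_rot: [2.809, -0.002, 1.635]
contact_force: [0.1, 0.3, -2.9]
grip_width: 41.6
finger_force: 30.0
time: 6.78
tool_pos: [469.7, -23.9, 338.9]
tcp_rot: [2.482, -0.005, 1.636]
contact_force: [0.5, 0.1, -2.8]
grip_width: 41.6
finger_force: 30.0
[-0.35 -0.05  2.02  0.46  0.61 -0.72] [ 2.48 -0.    1.64]
time: 7.17
tool_pos: [470.3, -23.4, 339.3]
tcp_rot: [2.48, -0.004, 1.638]
contact_force: [0.1, 0.9, -3.5]
grip_width: 41.5
finger_force: 30.0
[-0.35 -0.05  2.02  0.46  0.61 -0.72] [ 2.48 -0.    1.64]
```

```bash
python3 -m creep '0 0 0 -0.004 0.055 0 0;0 0 0 -0.004 0.055 0 0;0 0 0 -0.004 0.055 0 0;0 0 0 -0.004 0.055 0 0;0 0 0 -0.004 0.055 0 0;0 0 0 -0.004 0.055 0 0;0 0 0 -0.004 0.055 0 0;0 0 0 -0.004 0.055 0 0'
python3 -m creep '0 0 0 -0.004 0.055 0 0;0 0 0 -0.004 0.055 0 0;0 0 0 -0.004 0.055 0 0;0 0 0 -0.004 0.055 0 0'; python3 ball.py w5
python3 -m creep '0 0 0 -0.004 0.055 0 0;0 0 0 -0.004 0.055 0 0;0 0 0 -0.004 0.055 0 0;0 0 0 -0.004 0.055 0 0;0 0 0 -0.004 0.055 0 0;0 0 0 -0.004 0.055 0 0;0 0 0 -0.004 0.055 0 0;0 0 0 -0.004 0.055 0 0'
python3 -m creep '0 0 0 -0.004 0.055 0 0;0 0 0 -0.004 0.055 0 0;0 0 0 -0.004 0.055 0 0;0 0 0 -0.004 0.055 0 0;0 0 0 0 0 0 0;0 0 0 0 0 0 0;0 0 0 0 0 0 0;0 0 0 0 0 0 0'
python3 ball.py w6
```

```text
time: 7.88
tool_pos: [470.4, -23.4, 339.5]
tcp_rot: [2.923, -0.001, 1.637]
contact_force: [0.3, 0.1, -2.9]
grip_width: 41.9
finger_force: 30.0
time: 8.22
tool_pos: [470.6, -23.3, 339.5]
tcp_rot: [-3.14, 0.0, 1.637]
contact_force: [-0.6, 0.0, -2.8]
grip_width: 42.0
finger_force: 30.0
[-0.21  0.21  1.58 -0.    1.36 -0.28] [-3.14  0.    1.64]
time: 8.93
tool_pos: [470.8, -23.3, 339.2]
tcp_rot: [-2.701, 0.003, 1.638]
contact_force: [-0.3, -0.2, -2.9]
grip_width: 41.7
finger_force: 30.0
time: 9.6
tool_pos: [470.2, -23.4, 339.6]
tcp_rot: [-2.483, 0.004, 1.638]
contact_force: [-0.2, -0.7, -2.4]
grip_width: 41.7
finger_force: 30.0
[-0.14  0.53  1.24 -0.15  2.02 -0.23] [-2.48  0.    1.64]
```

```bash
python3 -m creep '0 0 0 0.004 -0.055 0 0;0 0 0 0.004 -0.055 0 0;0 0 0 0.004 -0.055 0 0;0 0 0 0.004 -0.055 0 0;0 0 0 0.004 -0.055 0 0;0 0 0 0.004 -0.055 0 0;0 0 0 0.004 -0.055 0 0;0 0 0 0.004 -0.055 0 0'
python3 -m creep '0 0 0 0.004 -0.055 0 0;0 0 0 0.004 -0.055 0 0;0 0 0 0.004 -0.055 0 0;0 0 0 0.004 -0.055 0 0'
python3 ball.py w7
python3 - <<'E'
from h import *
si=viewer.camera_info('scene');S=viewer.capture('scene');o=readout.get_obs()['tool_pos']
u,v=proj(si,o-[0,0,100]);u,v=int(u),int(v);print(u,v)
for c in blobs(S,(0,130,50),(8,255,255),4,(u-45,v-55,u+45,v+55)): print(cv2.boundingRect(c),[onplane(si,*np.mean(c[:,0],0),o[2]-165+14).round(1)])
a=cv2.resize(S[v-60:v+60,u-50:u+50],(500,600),interpolation=2);cv2.imwrite('pics/s7.png',a[:,:,::-1])
E
```

```text
time: 10.32
tool_pos: [469.8, -23.3, 339.9]
tcp_rot: [-2.925, 0.002, 1.637]
contact_force: [0.2, 0.5, -3.3]
grip_width: 41.8
finger_force: 30.0
time: 10.65
tool_pos: [469.6, -23.3, 339.8]
tcp_rot: [3.138, 0.0, 1.637]
contact_force: [-0.7, 0.3, -3.2]
grip_width: 41.4
finger_force: 30.0
[-0.21  0.2   1.59  0.    1.35 -0.28] [3.13 0.   1.64]
220 166
(235, 129, 2, 7) [array([655.1,  59.2, 189.1])]
```

View pics/s7.png

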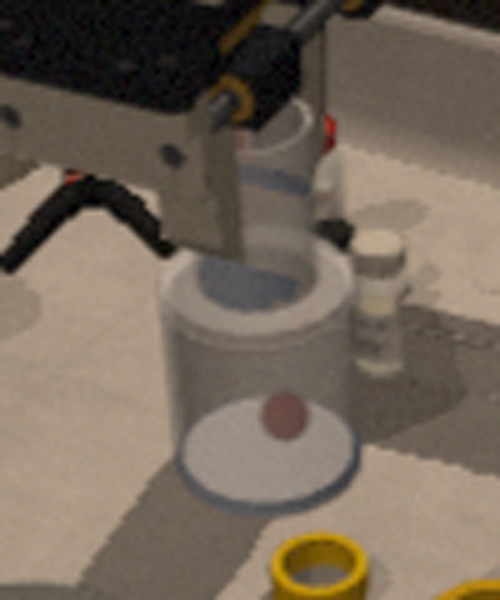

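The scene crop shows the ball (285,415) lying in the body on the bottle's floor. Now I check the clearance of the wash spout near the tray.

```bash
python3 - <<'E'
from h import *
ti=viewer.camera_info('top')
for p in [(155,175),(165,160),(179,150)]: print(onplane(ti,*p,190).round())
E
python3 -m creep '-0.001 0.012 0 0 0 0 0;-0.001 0.02 0 0 0 0 0;-0.002 0.025 0 0 0 0 0;-0.002 0.025 0 0 0 0 0;-0.002 0.025 0 0 0 0 0;-0.001 0.017 0 0 0 0 0;-0.001 0.008 0 0 0 0 0;0 0 0 0 0 0 0'
python3 -m creep '0 0 -0.015 0 0 0 0;0 0 -0.03 0 0 0 0;0 0 -0.03 0 0 0 0;0 0 -0.03 0 0 0 0;0 0 -0.02 0 0 0 0;0 0 0 0 0 0 0;0 0 0 0 0 0 0'
```

```text
[594. 147. 190.]
[629. 125. 190.]
[651.  94. 190.]
time: 11.42
tool_pos: [459.7, 110.3, 339.1]
tcp_rot: [-3.14, -0.0, 1.639]
contact_force: [-0.1, -0.1, -2.4]
grip_width: 41.5
finger_force: 30.0
time: 12.0
tool_pos: [460.1, 107.9, 213.9]
tcp_rot: [-3.139, 0.0, 1.636]
contact_force: [-0.5, -0.1, -2.2]
grip_width: 41.7
finger_force: 30.0
```

```bash
python3 -m creep '0 0 -0.015 0 0 0 0;0 0 -0.012 0 0 0 0;0 0 -0.007 0 0 0 0;0 0 -0.003 0 0 0 0;0 0 0 0 0 0 0;0 0 0 0 0 0 0'
python3 -m creep '0 0 -0.002 0 0 0 0;0 0 -0.001 0 0 0 0;0 0 0 0 0 0 0;0 0 0 0 0 0 0'
```

```text
time: 12.5
tool_pos: [460.7, 108.6, 178.2]
tcp_rot: [3.14, 0.0, 1.637]
contact_force: [0.2, 0.0, -2.6]
grip_width: 41.8
finger_force: 30.0
time: 12.83
tool_pos: [460.1, 108.7, 174.4]
tcp_rot: [3.141, 0.0, 1.637]
contact_force: [0.9, 0.7, -1.9]
grip_width: 41.8
finger_force: 30.0
```

```bash
python3 -m creep '0 0 -0.001 0 0 0 0;0 0 0 0 0 0 0;0 0 0 0 0 0 0'; python3 -m creep '0 0 -0.001 0 0 0 0;0 0 0 0 0 0 0;0 0 0 0 0 0 0'
```

```text
time: 13.08
tool_pos: [460.3, 108.7, 173.4]
tcp_rot: [3.141, 0.0, 1.637]
contact_force: [-0.7, 0.9, -1.5]
grip_width: 41.7
finger_force: 30.0
time: 13.33
tool_pos: [460.5, 108.8, 173.2]
tcp_rot: [3.14, -0.0, 1.637]
contact_force: [-1.1, 1.2, 6.4]
grip_width: 41.8
finger_force: 30.0
```

```bash
python3 -m creep '0 0 0 0 0 0 100;0 0 0 0 0 0 100;0 0 0 0 0 0 100;0 0 0 0 0 0 100;0 0 0 0 0 0 100;0 0 0 0 0 0 100;0 0 0.01 0 0 0 100;0 0 0.03 0 0 0 100'
python3 -m creep '0 0 0.04 0 0 0 100;0 0 0.04 0 0 0 100;0 0 0.03 0 0 0 100;0.016 -0.024 0 0 0 0 100;0.022 -0.033 0 0 0 0 100;0.022 -0.033 0 0 0 0 100;0.016 -0.024 0 0 0 0 100;0 0 0 0 0 0 100'
python3 - <<'E'
from h import *
si=viewer.camera_info('scene');ti=viewer.camera_info('top')
print('spool',tri([ray(si,311,192),ray(ti,265.5,145)]),'small',onplane(ti,217.3,196.7,12))
i=viewer.camera_info('wrist');im=viewer.capture('wrist');cv2.imwrite('pics/w8.png',im[:,:,::-1]);np.save('w8.npy',i,allow_pickle=True)
for c in blobs(im,(18,140,60),(32,255,255),200)[:3]: print('yel',cv2.fitEllipse(c),cv2.boundingRect(c),onplane(i,*cv2.fitEllipse(c)[0],16))
E
```

```text
time: 14.0
tool_pos: [458.1, 108.4, 209.4]
tcp_rot: [-3.133, 0.0, 1.637]
contact_force: [-0.3, -0.1, -0.9]
grip_width: 89.6
finger_force: 0.0
time: 14.67
tool_pos: [538.3, -9.6, 321.6]
tcp_rot: [3.141, 0.002, 1.633]
contact_force: [-1.0, -0.1, 0.4]
grip_width: 92.1
finger_force: 0.0
spool (array([707.87996713, -99.32710178,  49.78199515]), [1.3936788661682113, 1.3936788661682333]) small [581.5776385   30.93104463  12.        ]
yel ((300.0195617675781, 211.28335571289062), (51.019954681396484, 51.57765579223633), 150.66671752929688) (275, 185, 52, 53) [571.74236076 -59.41415711  16.        ]
yel ((314.025146484375, 137.5272979736328), (36.975318908691406, 37.57868957519531), 22.409927368164062) (295, 119, 39, 38) [580.44421418  31.56942628  16.        ]
yel ((91.53044891357422, 308.9828796386719), (20.238134384155273, 49.06345748901367), 13.036250114440918) (79, 282, 26, 58) [ 299.21687093 -217.25117209   16.        ]
```

View pics/w8.png

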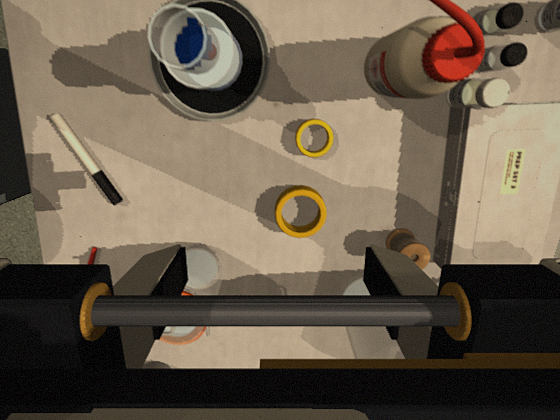

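Wrist view: the bottle stands in the tray at (195,50); the large ring at (300,211) works out to (572,-60), matching the other views. Go over it and down.

```bash
python3 -m creep '0.017 -0.025 -0.02 0 0 -0.03 100;0.0165 -0.025 -0.02 0 0 -0.03 100;0 0 -0.04 0 0 0 100;0 0 -0.04 0 0 0 100;0 0 -0.04 0 0 0 100;0 0 -0.015 0 0 0 100;0 0 0 0 0 0 100;0 0 0 0 0 0 100'
python3 - <<'E'
from h import *
i=viewer.camera_info('wrist');im=viewer.capture('wrist');ti=viewer.camera_info('top')
for c in blobs(im,(18,140,60),(32,255,255),200)[:3]: print('yel',cv2.fitEllipse(c),cv2.boundingRect(c),onplane(i,*cv2.fitEllipse(c)[0],16),proj(i,[572,-60,16]))
E
```

```text
time: 15.38
tool_pos: [569.3, -54.4, 147.1]
tcp_rot: [-3.14, -0.001, 1.578]
contact_force: [-0.5, -0.5, 0.6]
grip_width: 92.0
finger_force: 0.0
yel ((281.54315185546875, 229.187744140625), (90.2203369140625, 90.98819732666016), 170.5996551513672) (236, 183, 92, 92) [573.02552973 -60.32315933  16.        ] (np.float64(280.10134701760984), np.float64(228.75284412443162))
yel ((297.536376953125, 94.39109802246094), (68.228515625, 71.69794464111328), 10.594554901123047) (263, 59, 70, 72) [582.00910092  30.60719746  16.        ] (np.float64(280.10134701760984), np.float64(228.75284412443162))
yel ((88.2188491821289, 315.49481201171875), (15.810443878173828, 43.139957427978516), 2.123586654663086) (80, 289, 18, 51) [ 424.36208438 -132.97109071   16.        ] (np.float64(280.10134701760984), np.float64(228.75284412443162))
```

```bash
python3 -m creep '0.003 -0.006 -0.01 0 0 0 100;0 0 -0.025 0 0 0 100;0 0 -0.025 0 0 0 100;0 0 -0.012 0 0 0 100;0 0 -0.003 0 0 0 100;0 0 0 0 0 0 100;0 0 0 0 0 0 100'; python3 -m creep '0 0 0 0 0 0 0;0 0 0 0 0 0 0;0 0 0 0 0 0 0;0 0 0 0 0 0 0;0 0 0 0 0 0 0;0 0 0 0 0 0 0;0 0 0 0 0 0 0;0 0 0 0 0 0 0'
```

```text
time: 16.02
tool_pos: [573.5, -61.6, 73.5]
tcp_rot: [3.139, 0.001, 1.577]
contact_force: [-0.3, -0.6, 1.3]
grip_width: 91.6
finger_force: 0.0
time: 16.68
tool_pos: [572.8, -61.4, 72.5]
tcp_rot: [3.141, 0.0, 1.577]
contact_force: [-0.7, -0.3, 2.9]
grip_width: 60.0
finger_force: 30.0
```

```bash
python3 -m creep '0 0 0.015 0 0 0 0;0 0 0.035 0 0 0 0;0 0 0.04 0 0 0 0;0 0 0.04 0 0 0 0;0 0 0.04 0 0 0 0;0 0 0.025 0 0 0 0;-0.01 0.012 0 0 0 0 0;-0.02 0.025 0 0 0 0 0'
python3 -m creep '-0.022 0.028 0 0 0 0 0;-0.022 0.027 0 0 0 0 0;-0.02 0.012 0 0 0 0 0;-0.015 0.006 0 0 0 0 0;-0.005 0 0 0 0 0 0;0 0 0 0 0 0 0;0 0 0 0 0 0 0'
python3 - <<'E'
from h import *
i=viewer.camera_info('wrist');im=viewer.capture('wrist');cv2.imwrite('pics/w9.png',im[:,:,::-1]);np.save('w9.npy',i,allow_pickle=True)
o=readout.get_obs();print(o['tool_pos'],o['tcp_rot']);np.save('w9p.npy',o['tool_pos'])
print('mouth pred',proj(i,[460,108.5,146]))
T=viewer.capture('top');cv2.imwrite('pics/t9.png',T[:,:,::-1]);S=viewer.capture('scene');cv2.imwrite('pics/s9.png',S[:,:,::-1])
E
```

```text
time: 17.35
tool_pos: [544.2, -26.2, 268.7]
tcp_rot: [3.137, 0.002, 1.574]
contact_force: [0.0, 0.7, -2.8]
grip_width: 60.2
finger_force: 30.0
time: 17.93
tool_pos: [459.2, 48.2, 267.3]
tcp_rot: [3.141, 0.0, 1.577]
contact_force: [0.3, 0.6, -0.2]
grip_width: 60.4
finger_force: 30.0
[459.51176753  48.0532926  267.26505067] [3.14070548e+00 2.42853201e-04 1.57611306e+00]
mouth pred (np.float64(277.7090355422611), np.float64(135.78447999340892))
```

View pics/w9.png

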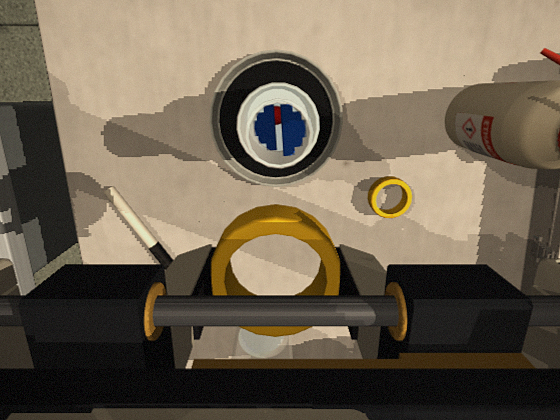

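The wrist view shows the ring held level, centre around (275,270), and the bottle upright in the tray with its mouth around (281,130). I enlarge it to fit both.

```bash
python3 - <<'E'
from h import *
i=np.load('w9.npy',allow_pickle=True).item();p=np.load('w9p.npy');im=cv2.imread('pics/w9.png')[:,:,::-1].copy()
hsv=cv2.cvtColor(im,cv2.COLOR_RGB2HSV);m=cv2.inRange(hsv,np.array((14,120,40)),np.array((34,255,255)))
m[:200]=0;m[345:]=0;m[:,:205]=0;m[:,350:]=0
# outer silhouette of top part, upper rows; first yellow from top per column = far bottom/outer edge
xs=range(215,340,8)
for r in range(210,295,8):
    x=np.flatnonzero(m[r]); 
    if len(x): print(r,x.min(),x.max(), 'gap',[ (int(x[k]),int(x[k+1])) for k in np.flatnonzero(np.diff(x)>8)])
for c in (265,276,287):
    y=np.flatnonzero(m[:,c]);print(c,y.min(),y.max(),[(int(y[k]),int(y[k+1])) for k in np.flatnonzero(np.diff(y)>2)])
for z in (195,219): print(z,proj(i,[p[0],p[1],z]))
a=np.hstack([cv2.resize(im[70:190,215:345],(390,360),interpolation=2),cv2.resize(im[195:345,205:345],(336,360),interpolation=2)])
cv2.imwrite('pics/c9.png',a[:,:,::-1])
E
```

```text
210 249 302 gap []
218 235 315 gap []
226 227 323 gap []
234 222 328 gap []
242 218 332 gap [(245, 305)]
250 215 336 gap [(235, 315)]
258 211 339 gap [(229, 321)]
266 211 339 gap [(230, 320)]
274 211 340 gap [(233, 317)]
282 211 339 gap [(238, 312)]
290 212 338 gap [(247, 304)]
265 206 334 [(235, 326)]
276 204 336 [(233, 326)]
287 206 334 [(235, 326)]
195 (np.float64(276.6044967274032), np.float64(259.3929925379628))
219 (np.float64(276.79543154717294), np.float64(282.53949532914334))
```

View pics/c9.png

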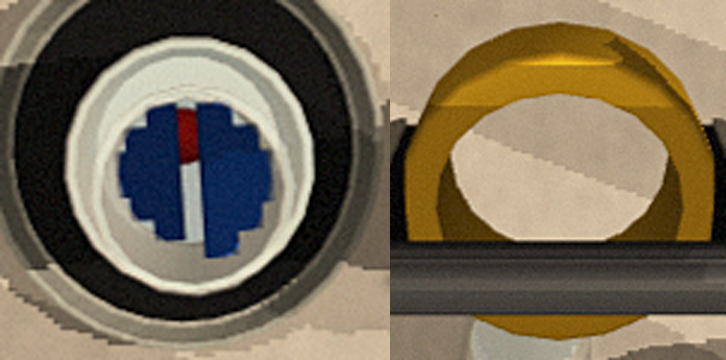

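```bash
python3 - <<'E'
from h import *
i=np.load('w9.npy',allow_pickle=True).item();p=np.load('w9p.npy');print(p,i['origin'])
print('mouth',onplane(i,279.7,134,146), 'shoulder', onplane(i,215+190/3,70+166/3,84))
u=275.3
print('far bottom outer c',onplane(i,u,204,195)[:2]-[0,32],'near top outer c',onplane(i,u,336,219)[:2]+[0,32])
print('far inner c z219',onplane(i,u,234,219)[:2]-[0,24.5],'z195',onplane(i,u,234,195)[:2]-[0,24.5])
print('halfwidth at row 270: ',onplane(i,211,272,219)[0],onplane(i,340,272,219)[0])
for z in (195,207,219):
  print(z,proj(i,[p[0],p[1]+24.5,z]),proj(i,[p[0],p[1]+32,z]),proj(i,[p[0],p[1]-32,z]))
E
```

```text
[459.51176753  48.0532926  267.26505067] [458.3675497  130.91333407 360.22492223]
mouth [461.22995568 109.59954889 146.        ] shoulder [460.90926939 110.20977844  84.        ]
far bottom outer c [458.64746813  47.29408829] near top outer c [458.96344775  49.99743317]
far inner c z219 [458.67997168  48.17910025] z195 [458.73306519  38.28267694]
halfwidth at row 270:  428.8175230996769 488.92237611733213
195 (np.float64(276.90508886262177), np.float64(216.4604776055343)) (np.float64(277.0022198098075), np.float64(202.58760685520568)) (np.float64(276.2465518030851), np.float64(310.51700413959776))
207 (np.float64(277.0191908621194), np.float64(224.74195637479716)) (np.float64(277.12480056013044), np.float64(210.0008739452623)) (np.float64(276.3082110252108), np.float64(323.98106584095564))
219 (np.float64(277.1504519547882), np.float64(234.26883545625543)) (np.float64(277.26609218197854), np.float64(218.54571094117858)) (np.float64(276.37821330406604), np.float64(339.26693824168))
```

```bash
python3 -m creep '0.0005 0.01 0 0 0 0 0;0.001 0.02 0 0 0 0 0;0.0008 0.02 0 0 0 0 0;0 0.0115 0 0 0 0 0;0 0 -0.015 0 0 0 0;0 0 -0.015 0 0 0 0;0 0 0 0 0 0 0;0 0 0 0 0 0 0'
python3 - <<'E'
from h import *
i=viewer.camera_info('wrist');im=viewer.capture('wrist');cv2.imwrite('pics/w10.png',im[:,:,::-1])
o=readout.get_obs();p=o['tool_pos'];print(p,proj(i,[461.1,109.7,146]))
a=cv2.resize(im[180:360,180:370],(760,600),interpolation=2)
cv2.imwrite('pics/c10.png',a[:,:,::-1])
E
```

```text
time: 18.75
tool_pos: [460.8, 110.3, 236.8]
tcp_rot: [-3.14, 0.0, 1.577]
contact_force: [0.4, -0.1, -1.1]
grip_width: 60.0
finger_force: 30.0
[461.20355576 110.2197115  237.5349224 ] (np.float64(276.9727001537548), np.float64(245.8707985848746))
```

View pics/c10.png

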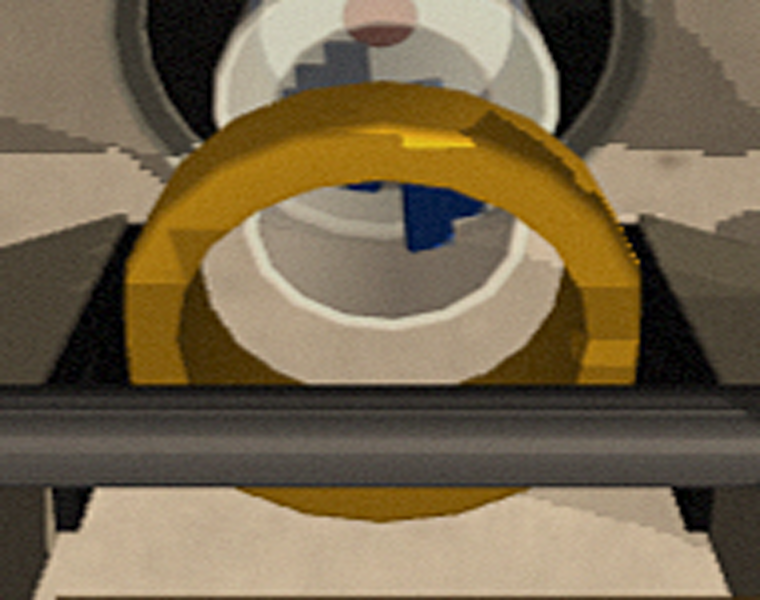

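The crop shows the mouth (centre x about 386) within 1 mm of the ring's centre (382), so I descend while watching the force.

```bash
python3 -m creep '0.0005 -0.0005 -0.01 0 0 0 0;0 0 -0.01 0 0 0 0;0 0 -0.01 0 0 0 0;0 0 0 0 0 0 0'; python3 -m creep '0 0 -0.01 0 0 0 0;0 0 -0.01 0 0 0 0;0 0 0 0 0 0 0;0 0 0 0 0 0 0'
```

```text
time: 19.13
tool_pos: [461.2, 109.4, 206.7]
tcp_rot: [-3.14, 0.0, 1.576]
contact_force: [-0.5, 0.6, -2.3]
grip_width: 59.6
finger_force: 30.0
time: 19.47
tool_pos: [461.8, 109.6, 188.0]
tcp_rot: [3.141, -0.0, 1.577]
contact_force: [-0.7, 0.5, -2.0]
grip_width: 60.5
finger_force: 30.0
```

Over the neck with no contact. Continue to the shoulder (TCP at about 156).

```bash
python3 -m creep '0 0 -0.01 0 0 0 0;0 0 -0.01 0 0 0 0;0 0 -0.006 0 0 0 0;0 0 0 0 0 0 0;0 0 0 0 0 0 0'; python3 -m creep '0 0 -0.0025 0 0 0 0;0 0 -0.001 0 0 0 0;0 0 0 0 0 0 0;0 0 0 0 0 0 0'
```

```text
time: 19.88
tool_pos: [461.7, 109.6, 161.8]
tcp_rot: [3.141, -0.0, 1.577]
contact_force: [1.0, 0.3, -1.6]
grip_width: 60.0
finger_force: 30.0
time: 20.22
tool_pos: [461.5, 109.6, 157.9]
tcp_rot: [3.141, -0.0, 1.577]
contact_force: [-0.1, 0.2, -1.3]
grip_width: 60.2
finger_force: 30.0
```

```bash
python3 -m creep '0 0 -0.001 0 0 0 0;0 0 0 0 0 0 0;0 0 0 0 0 0 0'; python3 -m creep '0 0 -0.001 0 0 0 0;0 0 0 0 0 0 0;0 0 0 0 0 0 0'
```

```text
time: 20.47
tool_pos: [461.4, 109.6, 156.7]
tcp_rot: [3.142, 0.0, 1.577]
contact_force: [-0.9, 0.3, -1.3]
grip_width: 59.9
finger_force: 30.0
time: 20.72
tool_pos: [461.5, 109.7, 156.6]
tcp_rot: [3.141, 0.0, 1.577]
contact_force: [-2.9, -0.2, 6.1]
grip_width: 60.0
finger_force: 30.0
```

```bash
python3 -m creep '0 0 0 0 0 0 100;0 0 0 0 0 0 100;0 0 0 0 0 0 100;0 0 0 0 0 0 100;0 0 0 0 0 0 100;0 0 0 0 0 0 100;0 0 0.01 0 0 0 100;0 0 0.025 0 0 0 100'
python3 -m creep '0 0 0.035 0 0 0 100;0 0 0.035 0 0 0 100;0 0 0.035 0 0 0 100;0 0 0.03 0 0 0 100;0 -0.03 0 0 0 0 100;0 -0.04 0 0 0 0 100;0 -0.04 0 0 0 0 100;0 -0.03 0 0 0 0 100'
python3 - <<'E'
from h import *
S=viewer.capture('scene');W=viewer.capture('wrist')
a=cv2.resize(S[150:290,90:290],(571,400),interpolation=2)
cv2.imwrite('pics/fin.png',np.vstack([a,np.zeros((0,571,3),np.uint8)])[:,:,::-1])
E
```

```text
time: 21.38
tool_pos: [459.8, 109.5, 188.6]
tcp_rot: [-3.135, 0.0, 1.577]
contact_force: [0.8, 0.3, -0.1]
grip_width: 91.4
finger_force: 0.0
time: 22.05
tool_pos: [461.1, -32.5, 326.0]
tcp_rot: [3.141, 0.001, 1.577]
contact_force: [0.7, -0.7, -0.4]
grip_width: 91.8
finger_force: 0.0
```

View pics/fin.png

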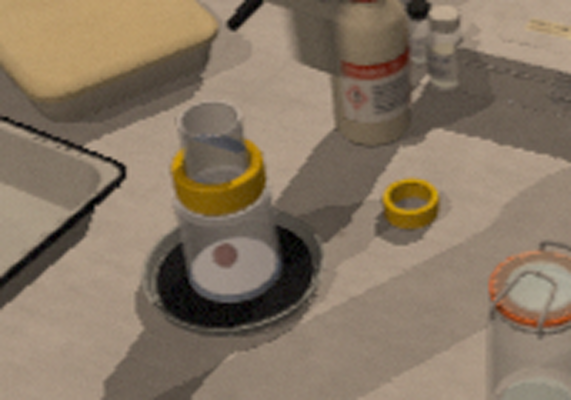

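The bottle stands upright in the tray, with the ball at the bottom (225,257) and the ring flat on the shoulder (220,178).

```bash
python3 -c "from plant import order; print(order.close_job())"
```

```text
the job is handed in; nothing more can be done
None
```

The job is handed in at about 22 s of the 67 s allowed: the ball is at the bottom of the bottle, the bottle stands upright in the steel tray, the larger yellow ring lies flat on its shoulder, and the gripper is clear of everything; the hand-in call gave no verdict.

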